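# Shut off and bleed the air, load the paint shaker in rows, turn the air on

## Robot

A 7-joint arm with a two-finger parallel gripper is mounted at the origin on the work surface. World frame = base frame: x ahead of the robot, y to its left, z up, the work surface at z = 0. Lengths are in mm, angles in degrees, forces in N, time in s.
With the tool pointing down it reaches from about 350 to 900 mm from the base axis. Payload 19.9 kg.
Tool frame: the origin (TCP) lies between the finger pads; the fingertips stand bot.tcp_to_tips ahead of it and the grasp point (between the pads) lies 11 mm behind it (bot.tcp_to_tips is the distance from the TCP to the fingertips, in mm); z points along the fingers, y is the line along which they close (so a half turn about z gives the same grasp; the last joint's range is limited). The gripper opens to 85 mm and grips with 20 to 120 N. Pads are 22 mm wide; open, the fingers measure 114 mm over their backs; the gripper's body (76 mm by 85 mm) begins 54 mm behind the grasp point. The pads swing forward as they close: fully open they stand 13 mm farther back than shut.
Start: joints at [67.981, 23.915, -0.59, 92.452, 0.269, 63.638, -3.037], TCP at [210.071, -588.616, 210.86] pointing down, gripper open.
Joint ranges: [-161.28, 161.28], [-22.2, 115.67], [-73.04, 71.86], [3.21, 147.25], [-68.34, 248.33], [10.77, 114.83], [-161.83, 161.83]. Speed limits (degrees/s): [108.29, 108.29, 136.94, 136.94, 172.46, 172.46, 172.46].

## Interface

Orientations are given as [roll, pitch, yaw] about the fixed x, y, z axes, in that order (R = Rz(yaw) Ry(pitch) Rx(roll)).
In Python, from station import bot, kin, vision, job gives the robot as it stands. The module is installed in compiled form; this text tells all that it offers. Calls block until the motion is done:
- bot.move_ptp(position, orientation): joint-space move of the TCP to a pose.
- bot.move_linear(position, rot=None, speed=150): straight line of the TCP; rot=None keeps the orientation; speed is the mean speed in mm/s.
- bot.movej(angles): joint-space move.
- bot.command_gripper(opening, newtons=None): finger opening in mm; newtons is the grip in N (None keeps the last); returns when the fingers have stopped.
- bot.wait(seconds).
- kin.ik(position, orientation): joint angles nearest the present ones, or None.
- bot.read_state(): the state.
- vision.camera(name): name is "scene" or "top" or "wrist"; returns the picture (420x560x3 uint8, blue, green, red); there is no depth.
- vision.camera_params(name): a dict with "fx", "fy", "cx", "cy" (pixels), "k1" (the pictures are not rectified: a ray, as slopes to the right and down, at radius r is drawn at 1 + k1 r^2 times it, then the intrinsics apply), "pose" (4x4, takes a point from camera to world coordinates); the wrist camera has in their place "T_tool_cam" (4x4, takes a point from camera to tool coordinates, whose origin is the TCP and whose axes are the flange's). Camera axes: x right, y up, looking along -z (the intrinsics and any distortion apply to the point x, -y, -z); pixel columns grow to the right and rows downward; lengths in mm; the calibration is good to about 2 mm. A picture is of the moment at which its call begins: read the wrist's pose just before it. camera_params takes no time and is no camera call.
A pose or a line that the arm cannot do raises bot.IKError and nothing moves.
- job.close_job(): hands the job in; it is judged then, once.
The state is a dict: "t": time; "joint_pos": joint angles; "qd": joint speeds; "effort": joint torques, N m; "position": TCP position; "eef_rot": TCP orientation; "contact_force": force on the tool from outside, world axes, zero at the start; "wrist_torque": the same for the moment, N m; "opening": finger opening in mm; "grasp_force": force on a finger pad.
Only numpy, scipy, OpenCV 4.12 (cv2) and the standard library are available. Lean on these libraries where they do the work, as an engineer would, in place of code of your own. Each camera call takes 0.05 s, during which the arm holds its last target. There are 200 camera calls.

## Task

Load the air-driven paint shaker: first shut the air off fully with the red valve handle, then press the sprung bleed plate down until it lies level and hold it there for about two seconds, with the air still shut and the jars still on the bench. Then, with the air shut, stand every jar upright and centred on its own disc of its lid's colour on the shaker tray, in neat rows, and when all are standing there turn the air fully on again. Leave the other things on the bench where they are.

Things in the scene. Friction and masses are not known exactly. Their poses are not given: they have to be found in the camera images.
- valve_axis (a point): Point on the upright turning axis of the air valve's handle, at the handle's mid-height, 115 mm above the bench. The valve is a brass ball valve in a steel pipe (26 mm thick, 220 mm long, centre line 60 mm above the bench) on a grey foot plate. The point's y axis runs along the pipe, x across it, z up; it does not turn with the handle. A small gauge stands on the pipe on the +y side, 85 mm from the axis, up to 132 mm above the bench.
- handle_tip (a point): Point on the red valve handle, 100 mm out from the axis, in the middle of the bar's width and height (115 mm above the bench). The red bar reaches from 43 to 118 mm out, 20 mm wide and 16 mm thick; nothing stands beside it and its underside is 34 mm above the pipe. The line from valve_axis to handle_tip is the handle's direction.
- valve (a joint): Valve handle angle in rad: 0 is fully shut (handle across the pipe, pointing along -x of valve_axis, towards the robot), 1.571 is fully open (handle along the pipe, pointing along -y of valve_axis); hard stops at both ends. Seen from above it turns clockwise to shut, anticlockwise to open. Stiff by friction, about 3 N at the handle's end, and stays where it is left. Starts open or partly open (1.15 to 1.57).
- plate_pad (a point): Point on the top of the bleed plate's yellow pad, mid-width, 100 mm from its hinge and 30 mm from its free edge. The bleed plate is an aluminium flap 130 mm long and 78 mm wide on a grey base, hinged at its far end (away from the robot), its free edge pointing to the robot; a spring holds it up sloping. The pad point is 76 mm above the bench when up and 42 mm when the plate lies level.
- plate (a joint): Bleed plate angle in rad: 0 raised (sloping by 0.35 rad), 0.35 pushed down level, where it meets a stop. The spring pushes back with about 7 N at the pad when level; it rises again when let go.
- shaker_mid (a point): Centre of the paint shaker's tray, on its surface, 45 mm above the bench. The tray is 200 mm (its x) by 260 mm (its y), a steel plate with a black mat and an upright steel rim 10 mm high and 4 mm thick round its edge; fixed to the bench. Its x and y axes are the tray's: the row of three orange discs lies at x = -50 mm (near the robot), the row of three blue discs at x = +50 mm.
- orange_disc0 (a point): Centre of a flat printed orange disc, 64 mm across, on the shaker tray's surface, 45 mm above the bench, at y = -80 mm in the tray's frame.
- orange_disc1 (a point): Centre of a flat printed orange disc, 64 mm across, on the shaker tray's surface, 45 mm above the bench, at y = 0 mm in the tray's frame.
- orange_disc2 (a point): Centre of a flat printed orange disc, 64 mm across, on the shaker tray's surface, 45 mm above the bench, at y = 80 mm in the tray's frame.
- blue_disc0 (a point): Centre of a flat printed blue disc, 64 mm across, on the shaker tray's surface, 45 mm above the bench, at y = -80 mm in the tray's frame.
- blue_disc1 (a point): Centre of a flat printed blue disc, 64 mm across, on the shaker tray's surface, 45 mm above the bench, at y = 0 mm in the tray's frame.
- blue_disc2 (a point): Centre of a flat printed blue disc, 64 mm across, on the shaker tray's surface, 45 mm above the bench, at y = 80 mm in the tray's frame.
- blue0_mid (a point): Centre, half-way up, of a squat white paint jar with blue lid and label: round, 60 mm across, 55 mm high, about 0.15 to 0.3 kg, z up when upright. Stands on the bench at the start; may be absent.
- orange0_mid (a point): Centre, half-way up, of a squat white paint jar with orange lid and label: round, 60 mm across, 55 mm high, about 0.15 to 0.3 kg, z up when upright. Stands on the bench at the start; may be absent.
- blue1_mid (a point): Centre, half-way up, of a squat white paint jar with blue lid and label: round, 60 mm across, 55 mm high, about 0.15 to 0.3 kg, z up when upright. Stands on the bench at the start; may be absent.
- orange1_mid (a point): Centre, half-way up, of a squat white paint jar with orange lid and label: round, 60 mm across, 55 mm high, about 0.15 to 0.3 kg, z up when upright. Stands on the bench at the start; may be absent.
- blue2_mid (a point): Centre, half-way up, of a squat white paint jar with blue lid and label: round, 60 mm across, 55 mm high, about 0.15 to 0.3 kg, z up when upright. Stands on the bench at the start; may be absent.
- orange2_mid (a point): Centre, half-way up, of a squat white paint jar with orange lid and label: round, 60 mm across, 55 mm high, about 0.15 to 0.3 kg, z up when upright. Stands on the bench at the start; may be absent.
- tape: Bystander: roll of yellow masking tape lying flat, 70 mm across, 24 mm high. Origin: centre of its underside.
- brush: Bystander: paint brush lying flat, 170 mm long.
- wipes: Bystander: tub of wipes, 90 mm across, 130 mm high. Origin: centre of its underside.
- cleaner: Bystander: cleaner bottle, 68 mm across, 150 mm high. Origin: centre of its underside.
- mug: Bystander: white mug, 76 mm across, 90 mm high. Origin: centre of its underside.
- driver: Bystander: screwdriver lying flat, 190 mm long.
There are look-alikes about, which are no part of the job. What is shaped like the part that bears blue2_mid but turquoise or yellow is not meant.

How it is judged (in metres and radians):
On the way, in this order (a step that is already met when the one before it is completed fails the run):
1. the valve is fully shut, with all jars still on the bench (value of joint valve below 0.1 rad and height (world z) of each of blue0_mid, orange0_mid, blue1_mid, orange1_mid, blue2_mid, orange2_mid below 0.052 m), for 0.2 s.
2. the bleed plate is held level for a second with the valve shut and all jars still on the bench (all of step 1 and value of joint plate above 0.31 rad), for 1 s.
3. every jar stands upright on a disc of its colour, with the valve still shut (value of joint valve below 0.1 rad and (horizontal distance between blue0_mid and blue_disc0 below 0.014 m or horizontal distance between blue0_mid and blue_disc1 below 0.014 m or horizontal distance between blue0_mid and blue_disc2 below 0.014 m) and angle between each of blue0_mid, orange0_mid, blue1_mid, orange1_mid, blue2_mid, orange2_mid's own z axis and vertical below 0.1 rad and height (world z) of blue0_mid between 0.0655 and 0.081 m and (horizontal distance between orange0_mid and orange_disc0 below 0.014 m or horizontal distance between orange0_mid and orange_disc1 below 0.014 m or horizontal distance between orange0_mid and orange_disc2 below 0.014 m) and height (world z) of orange0_mid between 0.0655 and 0.081 m and (horizontal distance between blue1_mid and blue_disc0 below 0.014 m or horizontal distance between blue1_mid and blue_disc1 below 0.014 m or horizontal distance between blue1_mid and blue_disc2 below 0.014 m) and height (world z) of blue1_mid between 0.0655 and 0.081 m and (horizontal distance between orange1_mid and orange_disc0 below 0.014 m or horizontal distance between orange1_mid and orange_disc1 below 0.014 m or horizontal distance between orange1_mid and orange_disc2 below 0.014 m) and height (world z) of orange1_mid between 0.0655 and 0.081 m and (horizontal distance between blue2_mid and blue_disc0 below 0.014 m or horizontal distance between blue2_mid and blue_disc1 below 0.014 m or horizontal distance between blue2_mid and blue_disc2 below 0.014 m) and height (world z) of blue2_mid between 0.0655 and 0.081 m and (horizontal distance between orange2_mid and orange_disc0 below 0.014 m or horizontal distance between orange2_mid and orange_disc1 below 0.014 m or horizontal distance between orange2_mid and orange_disc2 below 0.014 m) and height (world z) of orange2_mid between 0.0655 and 0.081 m), for 0.2 s.
4. the valve is fully open (value of joint valve above 1.47 rad), for 0.2 s.
At the end, for the whole second after the job is handed in: Every jar stands upright (within 0.1 rad) on the shaker tray, its centre within 14 mm of the centre of a disc of its lid's colour; the valve is fully open (above 1.47 rad) and the bleed plate is released and up (value of joint valve above 1.47 rad and value of joint plate below 0.1 rad and (horizontal distance between blue0_mid and blue_disc0 below 0.014 m or horizontal distance between blue0_mid and blue_disc1 below 0.014 m or horizontal distance between blue0_mid and blue_disc2 below 0.014 m) and angle between each of blue0_mid, orange0_mid, blue1_mid, orange1_mid, blue2_mid, orange2_mid's own z axis and vertical below 0.1 rad and height (world z) of blue0_mid between 0.0655 and 0.081 m and (horizontal distance between orange0_mid and orange_disc0 below 0.014 m or horizontal distance between orange0_mid and orange_disc1 below 0.014 m or horizontal distance between orange0_mid and orange_disc2 below 0.014 m) and height (world z) of orange0_mid between 0.0655 and 0.081 m and (horizontal distance between blue1_mid and blue_disc0 below 0.014 m or horizontal distance between blue1_mid and blue_disc1 below 0.014 m or horizontal distance between blue1_mid and blue_disc2 below 0.014 m) and height (world z) of blue1_mid between 0.0655 and 0.081 m and (horizontal distance between orange1_mid and orange_disc0 below 0.014 m or horizontal distance between orange1_mid and orange_disc1 below 0.014 m or horizontal distance between orange1_mid and orange_disc2 below 0.014 m) and height (world z) of orange1_mid between 0.0655 and 0.081 m and (horizontal distance between blue2_mid and blue_disc0 below 0.014 m or horizontal distance between blue2_mid and blue_disc1 below 0.014 m or horizontal distance between blue2_mid and blue_disc2 below 0.014 m) and height (world z) of blue2_mid between 0.0655 and 0.081 m and (horizontal distance between orange2_mid and orange_disc0 below 0.014 m or horizontal distance between orange2_mid and orange_disc1 below 0.014 m or horizontal distance between orange2_mid and orange_disc2 below 0.014 m) and height (world z) of orange2_mid between 0.0655 and 0.081 m); the robot touches nothing.
It fails at once if a bystander is moved by more than 50 mm (distance of any of tape, brush, wipes, cleaner, mug, driver from where it was at the start of the episode above 0.05 m).
Of blue0, orange0, blue1, orange1, blue2, orange2 only 4 to 6 are there at a start; the rules pass over those that are not, and their reading is None.
At some moment in a run one of blue0, orange0, blue1, orange1, blue2, orange2 may be knocked a few centimetres aside while the robot is not near it.
It also fails if it takes over 210 s, if anything falls off the work surface, if the arm or the gripper's body presses on something with over 40 N, if the wrist force passes 120 N, or if a joint passes its speed limit or range.

## Working session

There is one attempt and no reset: what is moved stays moved. The work goes in short steps, each a Python script; the robot and the scene stay as the last script left them, time stands still between calls to the robot, and variables do not carry over. Pictures are saved under pics/ and viewed, at most 14 in all, crops included, and the job is handed in when it is done.

```bash
mkdir -p pics
cat > h.py <<'E'
import numpy as np, cv2
from station import bot, kin, vision, job
def ray2world(cam,u,v,z,pose=None):
    p=vision.camera_params(cam) if isinstance(cam,str) else cam
    T=np.array(p["pose"]) if pose is None else pose
    d=np.array([(u-p["cx"])/p["fx"],(v-p["cy"])/p["fy"]]); s=d.copy()
    for _ in range(20): s=d/(1+p["k1"]*(s@s))
    w=T[:3,:3]@np.array([s[0],-s[1],-1.]); o=T[:3,3]
    return o+w*(z-o[2])/w[2]
def world2pix(cam,P):
    p=vision.camera_params(cam); T=np.array(p["pose"])
    c=T[:3,:3].T@(np.array(P)-T[:3,3]); s=np.array([c[0],-c[1]])/-c[2]
    s=s*(1+p["k1"]*(s@s)); return np.array([p["fx"]*s[0]+p["cx"],p["fy"]*s[1]+p["cy"]])
E
python3 - <<'E'
from h import *
for c in("scene","top"):
    im=vision.camera(c); cv2.imwrite(f"pics/{c}0.png",im)
    p=vision.camera_params(c); print(c,{k:np.round(v,3).tolist() for k,v in p.items()})
im=cv2.imread("pics/top0.png"); cv2.imwrite("pics/top0b.png",cv2.resize(im,(800,600),interpolation=cv2.INTER_CUBIC))
p=vision.camera_params("wrist");print({k:np.round(v,3).tolist() for k,v in p.items()})
print(bot.read_state(),bot.tcp_to_tips)
E
```

```text
scene {'fx': 453.155, 'fy': 453.155, 'cx': 280.143, 'cy': 210.915, 'k1': -0.116, 'pose': [[0.174, -0.849, 0.499, 1262.148], [0.985, 0.144, -0.099, -158.915], [0.012, 0.508, 0.861, 1359.228], [0.0, 0.0, 0.0, 1.0]]}
top {'fx': 524.88, 'fy': 524.88, 'cx': 280.708, 'cy': 210.451, 'k1': 0.031, 'pose': [[0.008, 0.99, -0.142, 287.967], [-1.0, 0.008, 0.0, -0.03], [0.001, 0.142, 0.99, 1828.998], [0.0, 0.0, 0.0, 1.0]]}
{'fx': 331.241, 'fy': 331.241, 'cx': 281.605, 'cy': 211.32, 'k1': -0.0, 'T_tool_cam': [[-0.001, 0.95, 0.313, 80.843], [1.0, 0.001, -0.0, -0.015], [-0.001, 0.313, -0.95, -163.295], [0.0, 0.0, 0.0, 1.0]]}
{'t': 0.1, 'joint_pos': array([67.97918696, 23.94543602, -0.5923904 , 92.48010676,  0.27050802,
       63.63595668, -3.03625152]), 'qd': array([ 3.08322566e-05, -6.85576257e-02, -7.69363303e-02, -1.71580512e-01,
        1.34992717e-03, -7.57765619e-02,  6.07260876e-02]), 'effort': array([ 1.33340298e-03, -8.65822577e+01,  6.80130310e-01, -4.35635841e+01,
        1.91504799e-02,  4.92795880e-03,  3.37755910e-05]), 'position': array([ 210.00210525, -588.33720262,  210.32820678]), 'eef_rot': array([-1.79940068e+02,  4.99997654e-03,  1.96463514e+01]), 'contact_force': array([-0.49608018,  0.90313954,  1.01514656]), 'wrist_torque': array([-0.01671597,  0.00166836,  0.008887  ]), 'grasp_force': 0.0, 'opening': 85.11580684736963} 8.0
```

View pics/top0b.png

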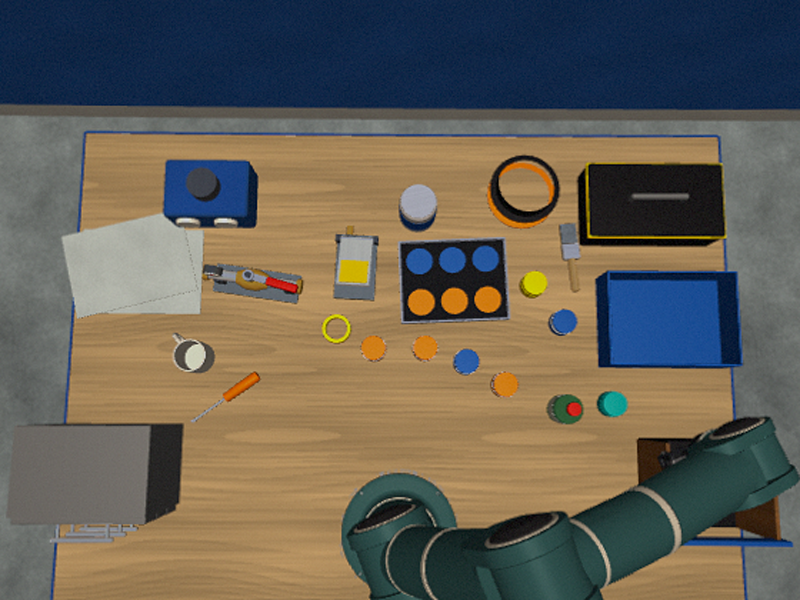

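View pics/scene0.png

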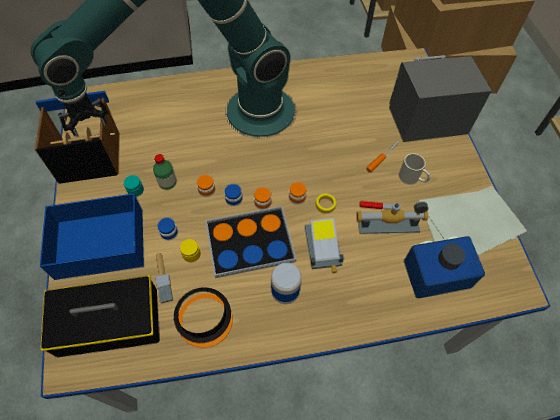

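Pictures (top view, 800x600 scale): jar candidates are orange (373,348), (425,347), (504,384) and blue (466,361), (563,321). Look-alikes not meant: yellow (534,283), turquoise (612,404), plus the red-capped bottle (566,408), the yellow tape (336,328) and the big blue-and-white tub (418,205). Valve at (255,280), handle pointing right (red, 280,285); bleed plate (355,265); tray (454,280).

Run:
```python
from h import *
im=cv2.imread("pics/top0.png"); 
c=im[150:300,130:450]; cv2.imwrite("pics/crop0.png",cv2.resize(c,(800,375),interpolation=cv2.INTER_CUBIC))
hsv=cv2.cvtColor(im,cv2.COLOR_BGR2HSV)
for n,lo,hi in(("or",(8,190,150),(18,255,255)),("bl",(100,150,90),(118,255,255)),("red",(0,180,120),(6,255,255)),("yel",(24,150,120),(34,255,255)),("turq",(80,120,80),(95,255,255))):
    m=cv2.inRange(hsv,lo,hi); m[:150]=0
    k,l,s,ce=cv2.connectedComponentsWithStats(m)
    for i in range(1,k):
        if 60<s[i,4]<1500:
            u,v=ce[i]; print(n,s[i].tolist(),np.round(ce[i],1), *[np.round(ray2world("top",u,v,z)[:2],0) for z in(45,55,115)])
```

```text
or [346, 150, 37, 10, 124] [362.  155.3] [ 741. -282.] [ 738. -281.] [ 723. -271.]
or [332, 201, 19, 18, 258] [340.8 209.2] [ 550. -207.] [ 549. -206.] [ 540. -199.]
or [286, 203, 18, 18, 259] [294.3 211.2] [542. -47.] [541. -47.] [532. -46.]
or [309, 202, 18, 18, 262] [317.5 210.1] [ 546. -127.] [ 545. -126.] [ 536. -122.]
or [253, 235, 16, 17, 213] [260.8 243. ] [432.  66.] [431.  66.] [426.  64.]
or [290, 235, 16, 17, 213] [297.5 242.8] [434. -59.] [433. -58.] [428. -56.]
or [156, 261, 26, 20, 176] [168.4 270.3] [338. 376.] [337. 374.] [336. 362.]
or [346, 261, 17, 17, 217] [353.8 268.7] [ 348. -249.] [ 347. -247.] [ 345. -239.]
bl [115, 150, 58, 2, 63] [145.3 150.1] [753. 472.] [750. 470.] [735. 454.]
bl [307, 173, 19, 18, 264] [316.3 181.6] [ 646. -123.] [ 644. -122.] [ 632. -118.]
bl [331, 172, 18, 18, 266] [339.5 180.7] [ 650. -203.] [ 648. -202.] [ 636. -195.]
bl [284, 174, 19, 18, 269] [293.1 182.4] [643. -43.] [641. -43.] [629. -41.]
bl [387, 217, 17, 16, 207] [394.7 224.5] [ 499. -391.] [ 498. -388.] [ 491. -375.]
bl [318, 245, 17, 16, 216] [326.4 252.5] [ 402. -157.] [ 401. -156.] [ 397. -151.]
bl [479, 378, 76, 20, 288] [516.  380.4] [  -8. -771.] [  -7. -766.] [   3. -740.]
red [186, 194, 22, 11, 120] [196.6 198.8] [583. 289.] [581. 287.] [571. 278.]
red [397, 282, 10, 9, 74] [401.6 286. ] [ 291. -408.] [ 291. -406.] [ 291. -392.]
yel [237, 182, 21, 16, 291] [247.2 189.6] [616. 116.] [614. 115.] [603. 111.]
yel [365, 190, 18, 18, 245] [373.7 197.9] [ 591. -320.] [ 589. -319.] [ 579. -308.]
yel [225, 220, 21, 20, 144] [235.3 229.6] [477. 154.] [476. 153.] [470. 148.]
turq [420, 274, 19, 18, 268] [429.  282.4] [ 304. -501.] [ 304. -498.] [ 304. -481.]
```

View pics/crop0.png

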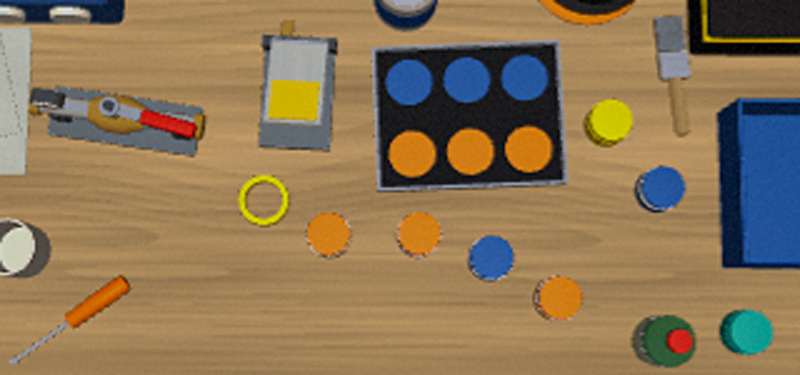

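```bash
cat >> h.py <<'E'
from scipy.spatial.transform import Rotation as R
def shot(name=None):
    s=bot.read_state(); T=np.eye(4); T[:3,:3]=R.from_euler("xyz",s["eef_rot"],degrees=True).as_matrix(); T[:3,3]=s["position"]
    im=vision.camera("wrist"); p=dict(vision.camera_params("wrist")); p["pose"]=T@np.array(p["T_tool_cam"])
    if name: cv2.imwrite(f"pics/{name}.png",im)
    return im,p
COL={"or":((8,190,120),(18,255,255)),"bl":((100,150,70),(118,255,255)),"red":((0,180,100),(6,255,255)),"yel":((24,150,100),(34,255,255))}
def blobs(im,n,amin,amax=1e9):
    m=cv2.inRange(cv2.cvtColor(im,cv2.COLOR_BGR2HSV),*COL[n])
    k,l,s,ce=cv2.connectedComponentsWithStats(m)
    return [(ce[i],s[i],(l==i).astype(np.uint8)) for i in range(1,k) if amin<s[i,4]<amax]
def go(p,yaw): bot.move_ptp(list(p),[180,0,yaw])
E
python3 - <<'E'
from h import *
import pickle
D={}
go((300,-400,320),45); 
for i,(p,y) in enumerate([((500,-260,230),0),((500,0,230),0),((560,240,230),0)]):
    go(p,y); bot.wait(.3); im,c=shot(f"w{i}"); D[i]=c
    for n in("or","bl","red","yel"):
        for ce,s,_ in blobs(im,n,600,9000): print(i,n,s.tolist(),np.round(ce,1),*[np.round(ray2world(c,*ce,z)[:2],1) for z in(45,55,115)])
pickle.dump(D,open("w.pkl","wb")); cv2.imwrite("pics/top1.png",vision.camera("top"))
print(bot.read_state()["t"])
a=cv2.imread("pics/w0.png");b=cv2.imread("pics/w1.png");cv2.imwrite("pics/w01.png",cv2.resize(np.vstack([a,b]),(400,600)))
E
```

```text
0 or [122, 105, 63, 64, 3074] [152.9 137. ] [ 546.8 -127.8] [ 547.7 -131.7] [ 553.6 -154.5]
0 or [45, 109, 64, 64, 3139] [ 76.5 140.8] [543.1 -48.3] [544.1 -54.3] [550.6 -90.9]
0 or [76, 218, 52, 47, 1847] [101.3 241.6] [429.8 -54.4] [434.1 -60.3] [460.1 -95.8]
0 or [250, 290, 45, 38, 1370] [271.7 307.7] [ 341.5 -248.1] [ 348.4 -248.4] [ 389.5 -250.6]
0 bl [16, 0, 71, 71, 4046] [50.9 33.6] [642.3 -43.5] [640.6 -49.7] [629.9 -87.1]
0 bl [101, 0, 70, 67, 3909] [135.8  30.7] [ 644.6 -123.8] [ 642.8 -127.7] [ 631.8 -151.2]
0 bl [186, 0, 70, 63, 3715] [221.   28.1] [ 646.7 -203.9] [ 644.8 -205.5] [ 633.4 -215.3]
0 bl [503, 71, 57, 231, 4792] [541.8 200.3] [ 478.  -545.7] [ 481.  -537.5] [ 498.6 -488.4]
0 bl [380, 159, 52, 51, 2039] [405.6 184.5] [ 496.1 -394.3] [ 498.5 -390.4] [ 513.1 -367.4]
0 bl [168, 246, 48, 43, 1486] [192.7 265.8] [ 398.8 -156.2] [ 404.1 -159.2] [ 435.3 -177.2]
0 yel [312, 60, 64, 63, 3159] [343.4  91.4] [ 590.6 -321.8] [ 590.4 -320.1] [ 588.6 -309.5]
1 or [453, 101, 65, 65, 3194] [484.8 133.2] [ 550.2 -209.5] [ 551.1 -203.5] [ 556.4 -167.5]
1 or [376, 106, 63, 63, 3
[... 763 characters left out ...]
8.1]
1 yel [116, 164, 61, 59, 1292] [146.4 193. ] [487.4 146.4] [490.1 142.2] [506.2 116.8]
2 or [516, 169, 44, 57, 2014] [540.1 198.1] [540.8 -43.6] [543.7 -35.5] [561.   13.1]
2 or [409, 269, 46, 42, 1216] [434.  287.3] [430.   56.8] [436.1  62. ] [472.4  93.4]
2 or [512, 268, 48, 42, 1571] [535.9 289. ] [427.4 -66.1] [433.5 -57.3] [470.3  -4.8]
2 bl [534, 71, 26, 63, 1259] [548.5 104.7] [638.1 -28.6] [638.2 -20.9] [638.7  25.2]
2 red [196, 170, 86, 40, 1784] [237.9 189.7] [551.1 286.5] [553.6 285.1] [569.1 277. ]
2 yel [381, 104, 70, 64, 4194] [415.2 135.6] [608.1 101.3] [609.  105.3] [614.7 129. ]
2 yel [322, 215, 57, 53, 1127] [350.2 240.8] [490.6 161. ] [495.  163.2] [520.8 176.6]
5.35
```

View pics/w2.png

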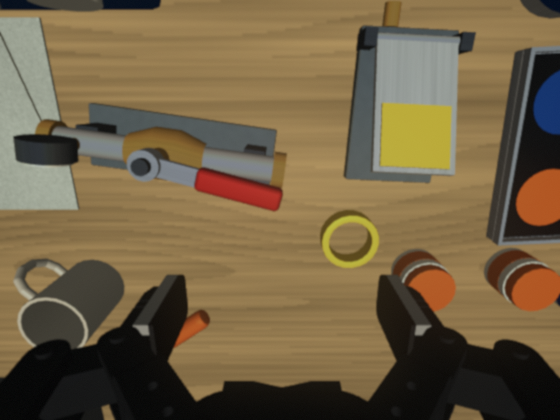

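View pics/w01.png

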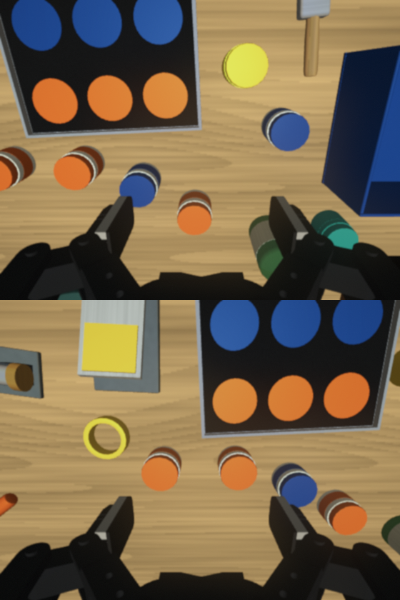

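w2: nut on the valve axis at (146,163), red handle (197–281, 172–208), pipe direction roughly right and slightly down, pad centre (415,135). w0/w1: five jars (3 orange, 2 blue) in the open, with yellow and turquoise decoys left alone. The area under the arm's start pose holds only the open box.

Run:
```python
from h import *
import pickle
D=pickle.load(open("w.pkl","rb"));c=D[2]
print("axis w",ray2world(c,146,162,122)[:2],"top",ray2world("top",174,192.8,122)[:2])
print("red ctr w",ray2world(c,237.9,189.7,121)[:2],"top",ray2world("top",196.6,198.8,121)[:2])
for uv in[(92,104),(276,129)]: print("foot far edge",ray2world(c,*uv,8)[:2])
for uv in[(52,130),(284,170)]: print("pipe",ray2world(c,*uv,60)[:2])
print("pad",ray2world(c,415.2,135.6,76),ray2world("top",247.2,189.6,76))
print("tub",ray2world("top",292.6,139,130))
im=cv2.imread("pics/top1.png")
for n in("or","bl"):
  for ce,s,_ in blobs(im,n,150,280):
    if ce[1]>212: print(n,np.round(ce,1),np.round(ray2world("top",*ce,53)[:2],1),s[4])
```

```text
axis w [594.6258828  350.54780362] top [589.3680473  351.58298768]
red ctr w [570.70120862 276.11435414] top [570.09567717 276.79738936]
foot far edge [639.71926189 448.77467702]
foot far edge [612.28974793 245.26690347]
pipe [615.74428573 464.1028555 ]
pipe [575.51794819 236.58464388]
pad [611.0227096  113.53310598  76.        ] [610.52746935 113.6106391   76.        ]
tub [773.12966285 -38.40101003 130.        ]
or [297.5 242.8] [432.8 -58.3] 214
or [168.6 270.3] [337.5 374.1] 191
or [353.7 268.7] [ 347.4 -247.7] 218
bl [394.7 224.5] [ 498.1 -388.8] 207
bl [326.4 252.5] [ 401. -156.] 216
```

```bash
cat >> h.py <<'E'
AX=np.array([592.5,351.])
def vpose(phi,r=95,z=106):
    a=np.radians(phi); return [AX[0]+r*np.cos(a),AX[1]+r*np.sin(a),z]
def vturn(a,b,step,fmax):
    """sweep straddling fingers from phi=a to b, stop when the tangential force exceeds fmax"""
    n=int(abs(b-a)/step)+1; F=0
    for phi in np.linspace(a,b,n+1)[1:]:
        bot.move_linear(vpose(phi),[180,0,phi+180],speed=60)
        f=np.array(bot.read_state()["contact_force"]); t=np.radians(phi)
        F=f[0]*-np.sin(t)+f[1]*np.cos(t)
        if abs(F)>fmax: break
    return phi,F
E
python3 - <<'E'
from h import *
bot.command_gripper(40)
p=-106
go(vpose(p,z=230),p+180); bot.move_linear(vpose(p)); print(bot.read_state()["contact_force"])
print(vturn(p,-186,6,30)); ph,F=vturn(-186,-206,1.5,22); print(ph,F)
ph+=6; bot.move_linear(vpose(ph),[180,0,ph+180]); print(bot.read_state()["contact_force"])
bot.move_linear(vpose(ph,z=250))
go((vpose(ph)[0]-40,300,300),0); bot.wait(.2); shot("v1"); print(bot.read_state()["t"])
E
```

```text
[0.44622875 1.5058455  0.36295433]
(np.float64(-186.0), np.float64(0.6557066729126697))
-206.0 -0.44168415346155154
[ 0.91580181  0.94820547 -0.20549124]
17.8833
```

View pics/v1.png

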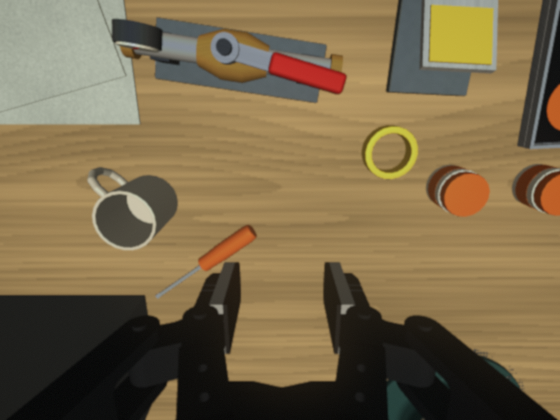

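The handle hasn't moved (it still points right in the picture). I'll check the straddle pose.

Run:
```python
from h import *
p=-106
go(vpose(p,z=230),p+180); bot.move_linear(vpose(p)); s=bot.read_state();print(vpose(p),s["position"],s["eef_rot"],s["opening"],s["contact_force"])
im,_=shot("v2")
for phi in(-112,-118): bot.move_linear(vpose(phi),[180,0,phi+180],speed=60); s=bot.read_state();print(vpose(phi),s["position"],s["eef_rot"],s["contact_force"])
im2,_=shot(); cv2.imwrite("pics/v2.png",cv2.resize(np.hstack([im,im2]),(800,300)))
```

```text
[np.float64(566.3144511973851), np.float64(259.6801388858597), 106] [566.77198368 260.01780657 106.96776129] [ 1.79944082e+02 -5.25384474e-02  7.39958667e+01] 40.13919917843177 [-0.67409202  0.35244245 -0.43279136]
[np.float64(556.9123736254884), np.float64(262.9175338161552), 106] [557.2451369  263.20756364 106.76045351] [ 1.79943295e+02 -3.98393123e-02  6.81533399e+01] [ 0.27754294 -0.03828512 -0.35246366]
[np.float64(547.9002015353403), np.float64(267.11997867840194), 106] [548.29214691 267.15817124 106.29848756] [ 1.79970231e+02 -1.58796581e-02  6.22217075e+01] [-0.22741626  0.21392917  0.33234287]
```

View pics/v2.png

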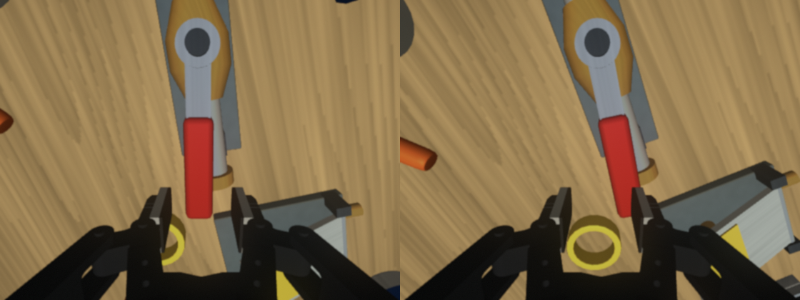

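The fingers seem to sit higher than expected when partly open. I'll lower in steps and close softly to feel for the bar.

Run:
```python
from h import *
p=-106
bot.move_linear(vpose(p,z=106),[180,0,p+180])
for z in(106,100,94,88):
    bot.move_linear(vpose(p,z=z),speed=40)
    f0=bot.read_state()["contact_force"]
    bot.command_gripper(8,20); s=bot.read_state(); print(z,np.round(f0,1),s["opening"],s["grasp_force"],np.round(s["contact_force"],1))
    if s["opening"]>15: break
    bot.command_gripper(40)
im,_=shot(); cv2.imwrite("pics/v3.png",im)
```

```text
106 [-0.5 -0.4  0.2] 8.066943384330326 0.0 [-1.2  0.3  0.5]
100 [-0.   0.  -0.8] 18.555804739981223 20.367416739463806 [-1.2 -0.7  1.6]
```

View pics/v3.png

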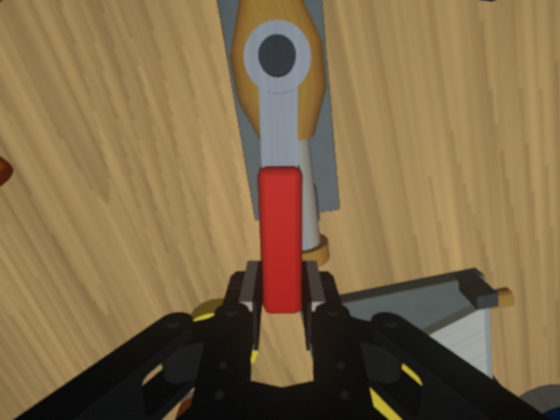

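Bar felt at TCP z=100: the real fingertips sit about 20 mm behind the TCP at this opening. Sweeping again, lower.

```bash
sed -i 's/def vpose(phi,r=95,z=106)/def vpose(phi,r=95,z=80)/' h.py
python3 - <<'E'
from h import *
p=-106
bot.command_gripper(40); bot.move_linear(vpose(p),[180,0,p+180],speed=60); print(np.round(bot.read_state()["contact_force"],1))
print(vturn(p,-186,6,30)); ph,F=vturn(-186,-204,1.5,20); print(ph,F)
ph+=7; bot.move_linear(vpose(ph),[180,0,ph+180]); print(np.round(bot.read_state()["contact_force"],1))
bot.move_linear(vpose(ph,z=250))
go((500,300,260),0); bot.wait(.2); shot("v4"); print(bot.read_state()["t"])
E
```

```text
[ 0.2 -0.9 -0.7]
(np.float64(-186.0), np.float64(-0.19617882306516782))
-197.07692307692307 20.89918303147665
[ 0.3  0.4 -0.2]
32.275
```

View pics/v4.png

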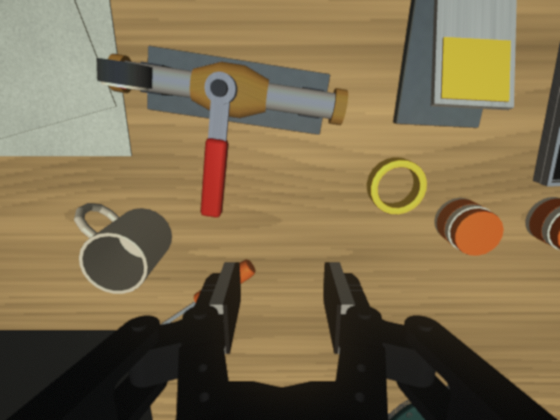

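Valve is shut across the pipe (handle from (220,88) to (212,210)), stop felt at 21 N. Now the bleed plate.

Run:
```python
from h import *
bot.command_gripper(0,20)
go((605,113.5,160),90); bot.move_linear([605,113.5,85],speed=120)
z=85; lg=[]
while z>14:
    z-=2; bot.move_linear([605,113.5,z],speed=40); s=bot.read_state(); f=s["contact_force"][2]; lg.append((z,round(float(s["position"][2]),1),round(float(f),1)))
    if f>20: break
print(lg[:2],lg[-24:])
bot.wait(2.2); print(bot.read_state()["contact_force"],bot.read_state()["position"])
cv2.imwrite("pics/p1.png",vision.camera("scene")[190:290,260:460].repeat(4,0).repeat(4,1))
bot.move_linear([605,113.5,180]); print(bot.read_state()["t"])
```

```text
[(83, 83.4, 0.8), (81, 81.0, 0.4)] [(65, 64.9, 0.4), (63, 62.8, 0.3), (61, 60.9, -0.1), (59, 58.8, 0.0), (57, 57.0, 1.3), (55, 54.9, 3.0), (53, 52.9, 2.9), (51, 50.9, 2.2), (49, 48.9, 2.4), (47, 46.9, 3.4), (45, 44.9, 2.7), (43, 42.9, 3.6), (41, 41.0, 4.2), (39, 39.0, 4.0), (37, 37.1, 5.1), (35, 35.1, 5.1), (33, 33.2, 6.0), (31, 31.1, 5.8), (29, 29.2, 6.8), (27, 27.2, 6.3), (25, 25.2, 7.9), (23, 23.2, 6.6), (21, 21.5, 11.8), (19, 20.6, 30.2)]
[-12.19473964  -1.64092956  30.9489649 ] [605.11565934 113.64021068  20.62875375]
46.9417
```

View pics/p1.png

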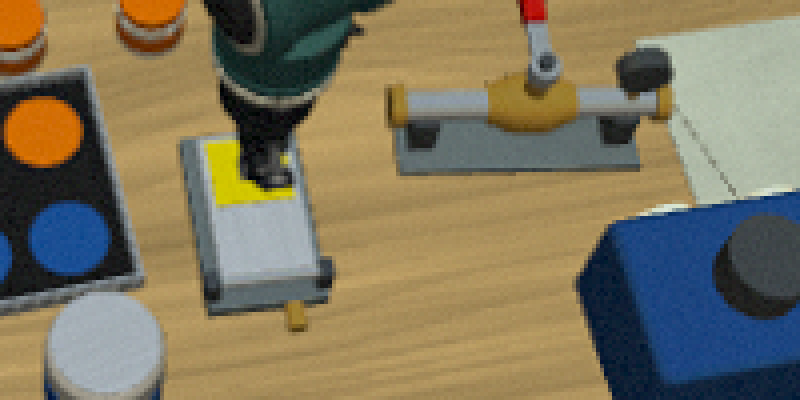

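Plate was level against the stop (real fingertips 20 mm behind TCP when shut, consistent with the valve). Now the jars, first blue.

```bash
cat >> h.py <<'E'
DISC={"o0":(550.2,-209.),"o1":(546.7,-128.3),"o2":(543.,-48.3),"b0":(646.6,-204.3),"b1":(644.5,-124.),"b2":(642.2,-44.)}
def find(n,xy,z=52,name=None,rad=75):
    im,c=shot(name)
    L=[ray2world(c,*ce,z)[:2] for ce,s,_ in blobs(im,n,500,9000)]
    L=[p for p in L if np.hypot(*(p-np.array(xy)))<rad]
    return min(L,key=lambda p:np.hypot(*(p-np.array(xy)))) if L else None
def pick(n,xy,yaw,zg=-14):
    bot.command_gripper(85,40); go((*xy,230),yaw); bot.wait(.1)
    p=find(n,xy); print("found",p)
    if p is None: raise SystemExit("not found")
    if np.hypot(*(p-np.array(xy)))>12:
        bot.move_linear([*p,230]); p=find(n,p); print("again",p)
    bot.move_linear([*p,60],speed=250); bot.move_linear([*p,zg],speed=100)
    s=bot.read_state(); print("down",np.round(s["contact_force"],1),np.round(s["position"],1))
    bot.command_gripper(40,40); s=bot.read_state(); print("grip",s["opening"],s["grasp_force"])
    bot.move_linear([*p,150],speed=200)
    if s["opening"]<50: raise SystemExit("missed")
def place(d,yaw=92.5,zp=32.5,opn=72):
    x,y=DISC[d]; go((x,y,150),yaw); bot.move_linear([x,y,zp+12],speed=200); bot.move_linear([x,y,zp],speed=30); bot.wait(.2)
    s=bot.read_state(); print("place",np.round(s["contact_force"],1),np.round(s["position"],1))
    bot.command_gripper(opn); bot.move_linear([x,y,110],speed=120); bot.move_linear([x,y,230],speed=250); bot.wait(.1)
    n="or" if d[0]=="o" else "bl"
    q=find(n,(x,y),z=97,name="pl_"+d,rad=40); print(d,"placed err",None if q is None else q-np.array((x,y)),"t",bot.read_state()["t"])
E
python3 - <<'E'
from h import *
pick("bl",(498,-389),90); place("b0")
a=cv2.imread("pics/pl_b0.png");cv2.imwrite("pics/c1.png",a)
E
```

```text
found [ 496.28855266 -391.60922205]
down [ 0.5 -0.  -0.3] [ 496.6 -391.8  -13.5]
grip 59.00039939327961 41.94096922874451
place [-0.3 -0.3 -2.5] [ 646.6 -204.3   32.6]
b0 placed err [0.25102846 1.36019381] t 57.0333
```

View pics/c1.png

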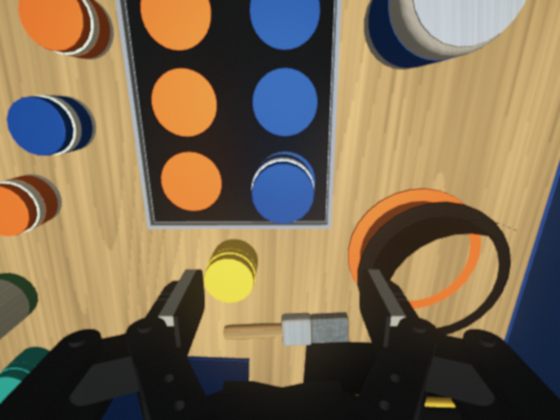

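The blue jar stands centred on its disc (285,190). Continuing with the others.

```bash
python3 - <<'E'
from h import *
pick("bl",(401,-156),90); place("b1",zp=31.5)
pick("or",(347.5,-248),90); place("o0",zp=31.5)
pick("or",(433,-58.5),0); place("o1",zp=31.5)
pick("or",(431.5,65.5),90); place("o2",zp=31.5)
E
cp pics/pl_o2.png pics/c2.png
```

```text
found [ 400.55435797 -156.56561349]
down [-0.1 -0.8 -0.2] [ 400.9 -156.7  -13.5]
grip 58.96378972982328 40.234628319740295
place [-2.9  0.9  5.2] [ 644.6 -124.    31.8]
b1 placed err [ 1.01647231 -1.94744938] t 65.7833
found Nonenot found
cp: cannot stat 'pics/pl_o2.png': No such file or directory
```

Run:
```python
from h import *
im,c=shot(); 
for n in("or",):
    for ce,s,_ in blobs(im,n,200,9000): print(n,s.tolist(),ray2world(c,*ce,52)[:2])
t=vision.camera("top")
for ce,s,_ in blobs(t,"or",100,400): print("top",s.tolist(),ray2world("top",*ce,52)[:2])
cv2.imwrite("pics/d1.png",np.hstack([im,t])[:, :].copy() if 0 else cv2.resize(np.hstack([im,t]),(800,300)))
```

```text
or [355, 0, 39, 9, 240] [432.13599261 -82.93731254]
or [454, 23, 68, 73, 3837] [ 542.77714106 -128.70865719]
or [445, 113, 63, 62, 3051] [ 546.40430964 -207.41948494]
top [349, 114, 39, 29, 188] [ 858.35512569 -317.34641222]
top [341, 129, 42, 31, 194] [ 755.34588649 -259.87094933]
top [309, 201, 19, 19, 275] [ 545.3603149  -127.20311197]
top [332, 200, 19, 19, 273] [ 549.0711357  -207.27955832]
top [286, 202, 18, 19, 267] [541.55066508 -47.75407762]
top [253, 235, 16, 17, 213] [431.56730235  65.87227593]
top [290, 235, 16, 17, 214] [432.90654485 -58.36859032]
top [156, 260, 26, 21, 191] [337.53766515 374.29153379]
```

View pics/d1.png

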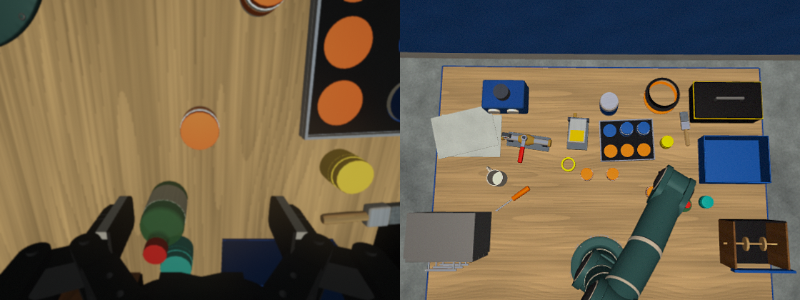

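The jar is where expected, at (200,130) in the left half; its lid is just paler there in the robot's shade. I'll loosen the colour threshold.

```bash
sed -i 's/"or":((8,190,120)/"or":((6,165,120)/' h.py
python3 - <<'E'
from h import *
im,c=shot(); print([s.tolist() for ce,s,_ in blobs(im,"or",500,9000)], np.round(cv2.cvtColor(im,cv2.COLOR_BGR2HSV)[184,280]))
pick("or",(347.5,-248),90); place("o0",zp=31.5)
pick("or",(433,-58.5),0); place("o1",zp=31.5)
pick("or",(431.5,65.5),90); place("o2",zp=31.5)
import shutil; shutil.copy("pics/pl_o2.png","pics/c2.png")
E
```

```text
[[454, 23, 68, 73, 3841], [445, 112, 63, 63, 3060], [253, 156, 54, 54, 2243]] [ 14 186 193]
found [ 346.35095583 -248.19957414]
down [-0.4  0.4 -0.1] [ 346.7 -248.4  -13.5]
grip 59.16275440290711 40.15393674373627
place [-3.   0.5  5.1] [ 550.3 -209.1   31.8]
o0 placed err [0.37386228 0.13057206] t 75.4167
found [432.45862417 -58.8472775 ]
down [-0.3  0.7  0. ] [432.8 -58.9 -13.5]
grip 58.82969207936235 40.23051917552948
place [-3.1  0.4  5.5] [ 546.8 -128.4   31.8]
o1 placed err [ 0.11316042 -6.14547987] t 85.4
found [430.69683197  64.75836386]
down [ 0.1  0.5 -0. ] [431.1  64.9 -13.5]
grip 59.03476491658044 40.27750790119171
place [-3.  -0.3  4.6] [543.1 -48.4  31.7]
o2 placed err [-0.1581503  -3.59419892] t 93.7833
```

```bash
ls pics
```

```text
c1.png
c2.png
crop0.png
d1.png
p1.png
pl_b0.png
pl_b1.png
pl_o0.png
pl_o1.png
pl_o2.png
scene0.png
top0.png
top0b.png
top1.png
v1.png
v2.png
v3.png
v4.png
w0.png
w01.png
w1.png
w2.png
```

Run:
```python
from h import *
bot.command_gripper(40)
go(vpose(-188.5,z=240),-8.5); bot.wait(.2); t=vision.camera("top"); s=vision.camera("scene")
for cam,im,lim in(("top",t,(150,400)),("scene",s,(120,700))):
  for n in("or","bl"):
    for ce,st,_ in blobs(im,n,*lim):
      p=ray2world(cam,*ce,98)[:2]
      for d,q in DISC.items():
        if (d[0]=="o")==(n=="or") and np.hypot(*(p-q))<40: print(cam,d,np.round(p-q,1),st[2:].tolist())
cv2.imwrite("pics/f1.png",cv2.resize(np.hstack([t[140:290,230:430],s[190:340,160:360]]),(800,300),interpolation=cv2.INTER_CUBIC))
```

```text
top o1 [-2.4  0.6] [18, 21, 256]
top o0 [1.3 0.8] [17, 17, 231]
top o2 [-2.6  1. ] [18, 21, 263]
top b1 [1.8 0. ] [18, 17, 226]
top b0 [2.  1.6] [17, 17, 226]
top b2 [-10.2   2.5] [19, 18, 276]
scene o2 [-1.3  0.8] [18, 17, 226]
scene o1 [-1.5 -0.6] [18, 16, 229]
scene o0 [-1.4  0.1] [18, 17, 231]
scene b1 [-1.5 -0.4] [19, 18, 259]
scene b2 [22.4 -4. ] [21, 19, 303]
scene b0 [-1.6  1.3] [19, 18, 262]
```

View pics/f1.png

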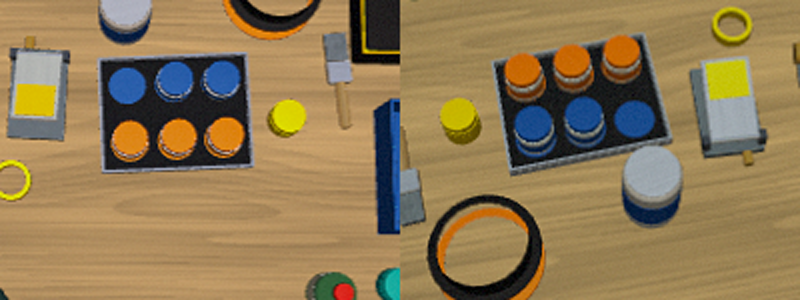

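All five jars stand centred (b2 is the empty disc) and the plate is up. Opening the valve now.

Run:
```python
from h import *
p=-188.5
bot.move_linear(vpose(p,z=130),[180,0,p+180]); bot.move_linear(vpose(p),speed=60); print(np.round(bot.read_state()["contact_force"],1))
print(vturn(p,-102,6,30)); ph,F=vturn(-102,-80,1.5,20); print(ph,F)
ph-=7; bot.move_linear(vpose(ph),[180,0,ph+180]); print(np.round(bot.read_state()["contact_force"],1))
bot.move_linear(vpose(ph,z=250)); go((450,250,300),0); bot.wait(.3)
im,c=shot(); 
t=vision.camera("top");s=vision.camera("scene")
for ce,st,_ in blobs(t,"red",60,400): print("top red",ray2world("top",*ce,121)[:2])
for cam,im2,lim in(("top",t,(150,400)),("scene",s,(120,700))):
  for n in("or","bl"):
    for ce,st,_ in blobs(im2,n,*lim):
      q=ray2world(cam,*ce,98)[:2]
      for d,e in DISC.items():
        if d!="b2" and (d[0]=="o")==(n=="or") and np.hypot(*(q-e))<40: print(cam,d,np.round(q-e,1))
print(bot.read_state()["t"]); cv2.imwrite("pics/f2.png",cv2.resize(np.hstack([im,s]),(800,300)))
```

```text
[-0.4  0.3 -0.5]
(np.float64(-102.0), np.float64(-0.8532078672456577))
-90.26666666666667 -34.67240652448789
[ 1.8 -0.4 -0.2]
top red [579.22101492 264.57675471]
top red [ 291.06892659 -390.59105868]
top o1 [-2.8  1.9]
top o0 [1.  0.9]
top o2 [-2.7  0.7]
top b1 [1.6 0.1]
top b0 [1.9 1.7]
scene o2 [-1.4  1. ]
scene o1 [-1.5 -0.6]
scene o0 [-1.5  0.2]
scene b1 [-1.5 -0.4]
scene b0 [-1.3  1.2]
108.5167
```

View pics/f2.png

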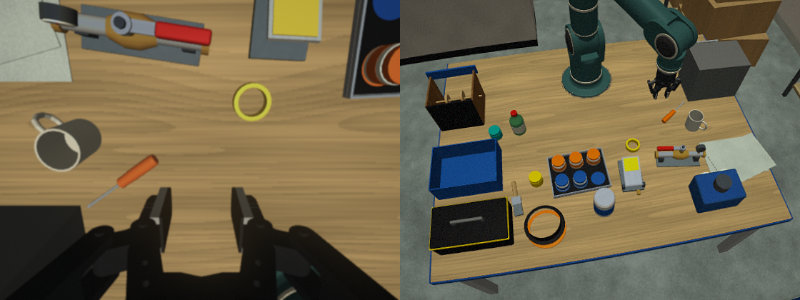

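The handle lies along the pipe (stop felt at 35 N), the jars are centred and the plate is up.

```bash
python3 -c "
from h import *
print(job.close_job())"
```

```text
the job is handed in; nothing more can be done
None
```

I shut the valve, held the bleed plate level for over two seconds, stood all five jars (three orange, two blue) within about 4 mm of their disc centres, reopened the valve to its stop and handed the job in at about 109 s; no verdict was returned.

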